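# Put the water-bath kit away

### The arm

A 7-joint arm with a two-finger parallel gripper is mounted at the origin on the work surface. World frame = base frame: x ahead of the robot, y to its left, z up, the work surface at z = 0. Lengths are in mm, angles in rad, forces in N, time in s.
With the tool pointing down it reaches from about 400 to 900 mm from the base axis. Payload 5.5 kg.
Tool frame: the origin (TCP) lies midway between the tips of the shut fingers; the grasp point (between the pads) lies 19 mm behind it (robot.pinch_z is the distance from the TCP to the grasp point, in mm); z points along the fingers, y is the line along which they close (so a half turn about z gives the same grasp; the last joint's range is limited). The gripper opens to 92 mm and grips with 3 to 60 N. Pads are 19 mm wide; open, the fingers measure 130 mm over their backs; the gripper's body (75 mm by 190 mm) begins 47 mm behind the grasp point.
Start: joints at [-0.971, 0.501, -0.427, 1.55, 0.221, 1.138, -0.21], TCP at [214.767, 613.494, 226.729] pointing down, gripper open.
Joint ranges: [-2.88, 2.88], [-0.31, 2.03], [-1.54, 1.56], [0.2, 2.42], [-1.41, 4.55], [0.19, 2.02], [-2.57, 2.57]. Speed limits (rad/s): [2.57, 2.57, 3.14, 3.14, 3.14, 3.14, 3.14].

### API

Orientations are given as a unit quaternion [w, x, y, z].
In Python, from cell import robot gives the robot as it stands.
- The arm moves only by the tool play_rows, never from a script. Its argument "motion" is a list of rows, each a list of 7 numbers: the turn, a rotation vector about the tool's x, y, z in rad, then the shift along the tool's x, y, z in mm, then the finger opening in mm, from 0 to 91.8. In form: [[rx, ry, rz, x, y, z, fingers], ...]. A call has 1 to 10 rows; each row is the pose to reach, as a shift and turn from the pose commanded when the call began, along the tool's axes at that moment; what a row does not reach only later rows make up. A row lasts 1/10 s, in which the tool goes at most 50 mm and 8.59 degrees, less where a joint would pass 70% of its speed; a pose out of reach is approached as far as the arm can. A call with a gripper value outside its range is refused whole. The fingers move at their own pace and stop on an object; "force" is the grip in N (left out, the last holds). Time passes only in rows, so rows that repeat a pose let the fingers close. It gives the time, the measured TCP pose, the force, the opening and the grip force at its end, in the units of the state.
- robot.get_state(): the state, without advancing time (a new reading comes with each control period).
- robot.get_image(name): name is "scene" or "top" or "wrist"; returns a dict with "color" (384x512x3 uint8, blue, green, red), "range_z" (384x512 float32, mm along the optical axis (not along the pixel's ray), 0 where there is no reading), "fx", "fy", "cx", "cy" (pixels), "R" (3x3) and "t" (3): a world point X has camera coordinates R X + t; the wrist camera has in their place "T_tool_cam" (4x4, takes a point from camera to tool coordinates, whose origin is the TCP and whose axes are the flange's). Camera axes: x right, y down, z forward; pixel columns grow to the right and rows downward; lengths in mm; the calibration is good to about 2 mm. The wrist camera is an equidistant fisheye: a pixel r from the principal point sees the ray r / f radians off the axis. A picture is of the moment at which its call begins: read the wrist's pose just before it.
- robot.sign_off(): hands the job in; it is judged then, once.
Trained networks look in the newest picture that a camera, given by its name, has taken for a name from the list of things; names that differ only in an ending like _2 or _b are one class to them, and where a whole thing is asked for, a point or a joint stands for the part that bears it (a point fixed in the world has none). Each returns a list of dicts, best first, with "score" (0 to 1); they miss things now and then, are a little off and sometimes report something else, mostly with a low value. They report only what shows in the picture. A call takes as long as a camera call. They do not tell look-alikes from the thing itself.
- robot.regions_of(camera, label): "mask" (384x512 bool, what is visible of it) and "bbox" ([left, top, right, bottom] in pixels, round what is visible of it).
The state is a dict: "time": time; "joint_pos": joint angles; "qd": joint speeds; "joint_torque": joint torques, N m; "eef_pos": TCP position; "orientation": TCP orientation; "wrist_force": force on the tool from outside, world axes, zero at the start; "moment": the same for the moment, N m; "opening": opening from 0.0 (shut) to 1.0 (fully open); "grip_force": force on a finger pad.
Only numpy, scipy, OpenCV 4.12 (cv2) and the standard library are available. Lean on these libraries where they do the work, as an engineer would, in place of code of your own. Each camera call takes 0.05 s, during which the arm holds its last target. There are 200 camera calls.

### The job

Put the water-bath kit away: thread the four steel flask weights flange down over the post of the ring store, the largest at the bottom and going up in order to the smallest, each fully home on the one beneath, and stand every glass jar upright in the blue carrier, one to a cell. The jars are thin glass, so hold them with a light grip, and leave the tip box, the beaker and the mixer where they are.

Things in the scene. Friction and masses are not known exactly. Their poses are not given: they have to be found in the camera images.
- weight1_mid (a point): Centre (half-way up, on the axis) of the largest flask weight: a plain steel ring, a round flange 124 mm across and 6 mm thick at the bottom with a round hub 48 mm across and 12 mm high on top of it (18 mm high in all), and a 25 mm bore right through. Loose on the bench, on a thin blue mat 320 mm square, 0.17 to 0.6 kg. z is its axis, pointing up from flange to hub.
- weight2_mid (a point): Centre (half-way up, on the axis) of the second largest flask weight: a plain steel ring, a round flange 104 mm across and 6 mm thick at the bottom with a round hub 48 mm across and 12 mm high on top of it (18 mm high in all), and a 25 mm bore right through. Loose on the bench, on a thin blue mat 320 mm square, 0.17 to 0.6 kg. z is its axis, pointing up from flange to hub.
- weight3_mid (a point): Centre (half-way up, on the axis) of the third largest flask weight: a plain steel ring, a round flange 84 mm across and 6 mm thick at the bottom with a round hub 48 mm across and 12 mm high on top of it (18 mm high in all), and a 25 mm bore right through. Loose on the bench, on a thin blue mat 320 mm square, 0.17 to 0.6 kg. z is its axis, pointing up from flange to hub.
- weight4_mid (a point): Centre (half-way up, on the axis) of the smallest flask weight: a plain steel ring, a round flange 64 mm across and 6 mm thick at the bottom with a round hub 48 mm across and 12 mm high on top of it (18 mm high in all), and a 25 mm bore right through. Loose on the bench, on a thin blue mat 320 mm square, 0.17 to 0.6 kg. z is its axis, pointing up from flange to hub.
- post_seat (a point): Centre of the upper face of the foot plate of the ring store, on the post's axis; z up. The foot is 110 mm across and 10 mm thick, fixed; the post is 20 mm in diameter and stands 66 mm above this point, its top 10 mm tapering to 12 mm. Weights stack here, flange down, each resting on the hub of the one beneath, 18 mm a layer.
- carrier: Open blue jar carrier, fixed, 183 x 183 mm, 32 mm high, 5 mm walls and floor, one divider each way making four cells about 84 mm square. Origin under its centre; x and y run along its walls.
- cell1 (a point): Centre of the floor (upper face) of the carrier's -x, -y cell, 44 mm from the carrier's centre along each axis.
- cell2 (a point): Centre of the floor (upper face) of the carrier's -x, +y cell, 44 mm from the carrier's centre along each axis.
- cell3 (a point): Centre of the floor (upper face) of the carrier's +x, -y cell, 44 mm from the carrier's centre along each axis.
- cell4 (a point): Centre of the floor (upper face) of the carrier's +x, +y cell, 44 mm from the carrier's centre along each axis.
- jar1_mid (a point): Centre (half-way up, on the axis) of a closed amber glass jar, 100 mm high: body 56 mm in diameter up to 58 mm, shoulder in to a neck, blue cap 44 mm in diameter over the top 26 mm. 0.13 to 0.2 kg. Stands loose on the bench; may be absent. Thin glass: it cracks when squeezed with 45 N or more per finger (90 N for the contact forces of both fingers added together); 20 to 30 N is plenty. z is its axis, up.
- jar2_mid (a point): Centre (half-way up, on the axis) of a closed amber glass jar, 100 mm high: body 56 mm in diameter up to 58 mm, shoulder in to a neck, blue cap 44 mm in diameter over the top 26 mm. 0.13 to 0.2 kg. Stands loose on the bench; may be absent. Thin glass: it cracks when squeezed with 45 N or more per finger (90 N for the contact forces of both fingers added together); 20 to 30 N is plenty. z is its axis, up.
- jar3_mid (a point): Centre (half-way up, on the axis) of a closed amber glass jar, 100 mm high: body 56 mm in diameter up to 58 mm, shoulder in to a neck, blue cap 44 mm in diameter over the top 26 mm. 0.13 to 0.2 kg. Stands loose on the bench; may be absent. Thin glass: it cracks when squeezed with 45 N or more per finger (90 N for the contact forces of both fingers added together); 20 to 30 N is plenty. z is its axis, up.
- jar4_mid (a point): Centre (half-way up, on the axis) of a closed amber glass jar, 100 mm high: body 56 mm in diameter up to 58 mm, shoulder in to a neck, blue cap 44 mm in diameter over the top 26 mm. 0.13 to 0.2 kg. Stands loose on the bench; may be absent. Thin glass: it cracks when squeezed with 45 N or more per finger (90 N for the contact forces of both fingers added together); 20 to 30 N is plenty. z is its axis, up.
- tipbox: Bystander: pipette-tip box, blue with clear lid, 87 x 122 x 70 mm; origin under its centre.
- beaker: Bystander: glass beaker, 76 mm across, 90 mm high; origin under its centre.
- vortexer: Bystander: small white round mixer with a black rubber cup, 120 mm across, 85 mm high; origin under its centre.
There are look-alikes about, which are no part of the job. Leave any green look-alike of the part that bears weight2_mid alone.

How it is judged:
By the outcome, as a careful person would: the job done as asked, in the order asked, and still so for the second after the job is handed in, with the robot touching nothing.
Of jar1, jar2, jar3, jar4 only 2 to 4 are there at a start; the rules pass over those that are not, and their reading is None.
At some moment in a run one of weight1, weight2, weight3, weight4 may be knocked a few centimetres aside while the robot is not near it.
Once in a run the grip may slacken for a moment while it holds something.
It also fails if it takes over 210 s, if anything falls off the work surface, if the arm or the gripper's body presses on something with over 40 N, if the wrist force passes 120 N, or if a joint passes its speed limit or range.

## Working session

There is one attempt and no reset: what is moved stays moved. The work goes in short steps, Python scripts to look and compute and a tool call to move; the robot and the scene stay as the last step left them, time stands still between calls to the robot, and variables do not carry over. Pictures are saved under pics/ and viewed, at most 14 in all, crops included, and the job is handed in when it is done.

Besides the shell and the picture viewer there is one more tool, called after ">>>" in YAML: its name, and indented under it one key for each argument. play_rows: Moves the arm, as the interface text tells. Its arguments: {"type":"object","properties":{"motion":{"type":"array"},"force":{"type":"number"}},"required":["motion"]}

```bash
ls; mkdir -p pics
cat > h.py <<'E'
import numpy as np, cv2
from cell import robot
def world(im,m):
    v,u=np.nonzero(m&(im["range_z"]>0)); z=im["range_z"][v,u]
    P=np.stack([(u-im["cx"])/im["fx"]*z,(v-im["cy"])/im["fy"]*z,z],1)
    return (P-im["t"])@im["R"]
E
python3 - <<'E'
from h import *
for n in ["scene","top"]:
    im=robot.get_image(n); np.savez(f"{n}.npz",**im)
    cv2.imwrite(f"pics/{n}1.png",im["color"])
    for l in ["weight1_mid","weight2_mid","weight3_mid","weight4_mid","post_seat","carrier","jar1_mid","tipbox","beaker","vortexer"]:
        for r in robot.regions_of(n,l):
            P=world(im,r["mask"])
            if len(P)==0: continue
            zt=np.percentile(P[:,2],95); Q=P[P[:,2]>zt-8]
            print(n,l,round(r["score"],2),[int(x) for x in r["bbox"]],"med",np.median(P,0).round(),"ztop",zt.round(),"topmid",((Q.min(0)+Q.max(0))/2).round(1),"ext",np.ptp(P,axis=0).round())
print(robot.get_state(),robot.pinch_z)
E
```

```text
pics
scene weight1_mid 0.74 [260, 229, 279, 254] med [747. 125.  59.] ztop 93.0 topmid [763.9 124.1  91.2] ext [ 85.  76. 102.]
scene weight1_mid 0.61 [141, 190, 174, 216] med [ 588. -310.    9.] ztop 20.0 topmid [ 586.8 -312.5   19.8] ext [128. 127.  31.]
scene weight2_mid 0.97 [107, 175, 133, 196] med [ 505. -486.    9.] ztop 22.0 topmid [ 505.9 -485.2   21.3] ext [113. 109.  34.]
scene weight2_mid 0.82 [116, 146, 140, 162] med [ 347. -491.   10.] ztop 23.0 topmid [ 353.9 -485.4   21.9] ext [105. 100.  34.]
scene weight2_mid 0.72 [291, 161, 343, 201] med [453. 310.  10.] ztop 34.0 topmid [450.3 311.2  35.9] ext [232. 194.  51.]
scene weight2_mid 0.6 [156, 165, 179, 188] med [ 459. -298.    9.] ztop 22.0 topmid [ 461.9 -298.9   20.2] ext [107.  96.  29.]
scene weight3_mid 0.78 [195, 168, 214, 186] med [ 449. -151.   11.] ztop 23.0 topmid [ 450.7 -153.5   21.6] ext [88. 80. 31.]
scene weight4_mid 0.6 [188, 199, 203, 210] med [ 598. -167.   16.] ztop 24.0 topmid [ 595.9 -168.1   22. ] ext [48. 55. 31.]
scene post_seat 0.92 [244, 171, 267, 190] med [475.  78.  12.] ztop 51.0 topmid [47
[... 2596 characters left out ...]
array([-0.9707703 ,  0.50087746, -0.42701479,  1.55036065,  0.22078133,
        1.13834935, -0.21029666]), 'qd': array([-0.00191193, -0.00078545, -0.00063603, -0.00012374,  0.0005726 ,
        0.00097768,  0.00072421]), 'joint_torque': array([-3.57717799e-04, -5.66447067e+01, -5.81021592e+00, -2.79510462e+01,
       -6.65837852e-02,  2.04436085e-02,  2.00484425e-05]), 'eef_pos': array([214.77754258, 613.49669692, 226.76051325]), 'orientation': array([-2.12263438e-05,  1.67603382e-01,  9.85854505e-01,  1.69504603e-05]), 'wrist_force': array([-0.3773048 ,  0.13404972, -0.34188659]), 'moment': array([ 0.03230506,  0.01397156, -0.0442876 ]), 'grip_force': 0.0, 'opening': 1.0003255967564262} 18.8
```

Run:
```python
import cv2
a=cv2.imread("pics/top1.png")[60:330,60:470]; b=cv2.imread("pics/scene1.png")[120:290,60:440]
cv2.imwrite("pics/top1z.png",cv2.resize(a,(800,527),interpolation=cv2.INTER_CUBIC))
cv2.imwrite("pics/scene1z.png",cv2.resize(b,(800,358),interpolation=cv2.INTER_CUBIC))
```

```text
(no output)
```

View pics/top1z.png

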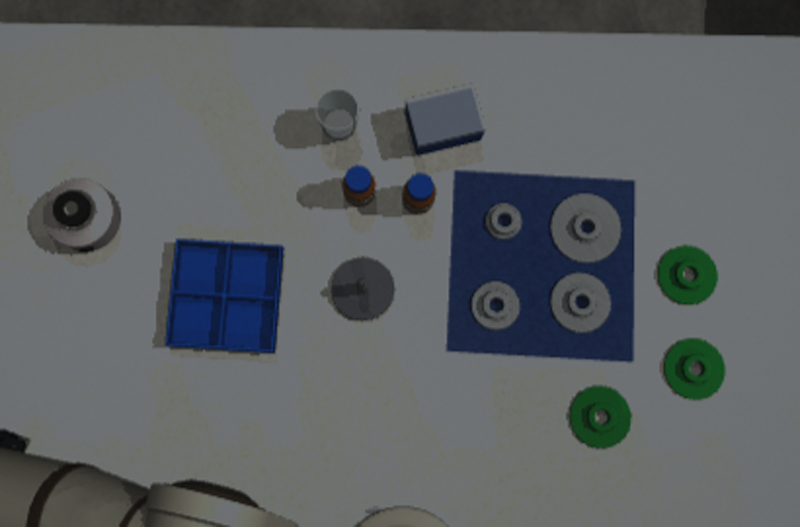

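View pics/scene1z.png

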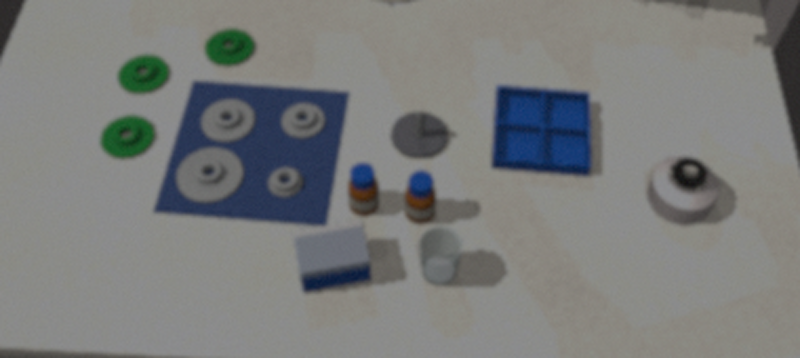

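Top view (zoomed picture): the steel weights are on the blue mat: W1 at (586,228), W2 at (581,303), W3 at (496,305) and W4 at (504,220). The post is at (362,288), the carrier at (225,296), and two jars stand at (359,185) and (420,193).

Weight2 candidates: one steel ring at (581,303), and green rings at (687,275), (694,368) and (600,416). The steel one on the mat fits the description; the green ones are look-alikes. I'll confirm with a wrist close-up.

>>> play_rows:
  motion:
    - [0, 0, -0.08, -40, -27, 0, 80]
    - [0, 0, -0.16, -80, -54, 0, 80]
    - [0, 0, -0.24, -120, -80, 0, 80]
    - [0, 0, -0.337, -160, -107, 0, 80]
    - [0, 0, -0.337, -205, -137, 0, 80]
    - [0, 0, -0.337, -245, -164, 0, 80]
    - [0, 0, -0.337, -285, -191, 0, 80]
    - [0, 0, -0.337, -325, -218, 0, 80]
    - [0, 0, -0.337, -325, -218, 0, 80]
    - [0, 0, -0.337, -325, -218, 0, 80]

```text
time: 2.1
eef_pos: [450.5, 298.9, 226.8]
orientation: [0.0, 0.002, 1.0, 0.0]
wrist_force: [-0.6, -0.1, 0.2]
opening: 0.873
grip_force: 0.0
```

>>> play_rows:
  motion:
    - [0, 0, 0, -5, -50, 0, 80]
    - [0, 0, 0, -10, -100, 0, 80]
    - [0, 0, 0, -15, -150, 0, 80]
    - [0, 0, 0, -20, -200, 0, 80]
    - [0, 0, 0, -25, -250, 0, 80]
    - [0, 0, 0, -35, -300, 0, 80]
    - [0, 0, 0, -45, -350, 0, 80]
    - [0, 0, 0, -55, -400, 0, 80]
    - [0, 0, 0, -60, -450, 0, 80]
    - [0, 0, 0, -70, -500, 0, 80]

```text
time: 3.1
eef_pos: [519.3, -194.0, 227.0]
orientation: [0.0, -0.002, 1.0, 0.0]
wrist_force: [1.1, 0.6, -0.8]
opening: 0.869
grip_force: 0.0
```

>>> play_rows:
  motion:
    - [0, 0, 0, 0, -20, 0, 80]
    - [0, 0, 0, 0, -35, 0, 80]
    - [0, 0, 0, 0, -35, 0, 80]

```text
time: 3.4
eef_pos: [518.7, -229.7, 226.5]
orientation: [-0.0, 0.0, 1.0, 0.0]
wrist_force: [-0.1, -0.2, -0.4]
opening: 0.871
grip_force: 0.0
```

```bash
cat >> h.py <<'E'
from scipy.spatial.transform import Rotation as Ro
from scipy.optimize import least_squares
def wworld(im,m,s):
    v,u=np.nonzero(m&(im["range_z"]>0)); z=im["range_z"][v,u]
    a=(u-im["cx"])/im["fx"]; b=(v-im["cy"])/im["fy"]; th=np.hypot(a,b)+1e-9
    k=np.tan(th)/th; P=np.stack([a*k*z,b*k*z,z,np.ones_like(z)],1)@np.array(im["T_tool_cam"]).T
    w,x,y,zz=s["orientation"]; return P[:,:3]@Ro.from_quat([x,y,zz,w]).as_matrix().T+s["eef_pos"]
def circ(Q):
    c=cv2.minEnclosingCircle(Q[:,:2].astype(np.float32)); return np.round(c[0],1),round(c[1],1)
def look(labels,name="wrist",save=None):
    s=robot.get_state(); im=robot.get_image(name)
    if save: cv2.imwrite(f"pics/{save}.png",im["color"])
    f=(lambda m:wworld(im,m,s)) if name=="wrist" else (lambda m:world(im,m))
    for l in labels:
        for r in robot.regions_of(name,l):
            if r["score"]<.3: continue
            m=cv2.erode(r["mask"].astype(np.uint8),np.ones((3,3)))>0
            P=f(m); 
            if len(P)<20: continue
            c=im["color"][m].mean(0).astype(int); zt=np.percentile(P[:,2],96); Q=P[P[:,2]>zt-5]
            print(l,round(r["score"],2),[int(x) for x in r["bbox"]],"bgr",c,"all",circ(P),"top",circ(Q),"ztop",zt.round(1),"mean",Q.mean(0).round(1))
    return s,im,f
E
python3 - <<'E'
from h import *
s,im,f=look(["weight1_mid","weight2_mid","weight3_mid","weight4_mid","post_seat","jar1_mid"],save="w1")
print(s["time"],s["eef_pos"],s["orientation"],s["joint_pos"])
look(["weight1_mid","weight2_mid","jar1_mid"],"top")
E
```

```text
weight1_mid 0.57 [155, 171, 241, 245] bgr [195 199 202] all (array([ 583.5, -314.6]), 61.7) top (array([ 583.5, -314.2]), 23.9) ztop 19.0 mean [ 580.6 -310.1   18.4]
weight1_mid 0.54 [276, 200, 323, 242] bgr [183 187 190] all (array([ 591.7, -170.4]), 30.3) top (array([ 592.8, -170.1]), 24.0) ztop 19.8 mean [ 592.5 -170.2   18.5]
weight2_mid 0.78 [148, 1, 209, 19] bgr [ 72 156  51] all (array([ 288.1, -334. ]), 39.7) top (array([ 288.1, -334. ]), 39.7) ztop 8.2 mean [ 296.9 -334.4    6.8]
weight2_mid 0.76 [159, 81, 237, 157] bgr [198 202 205] all (array([ 452.5, -303.1]), 51.1) top (array([ 452.5, -302.2]), 24.2) ztop 19.3 mean [ 452.2 -302.1   18.6]
weight2_mid 0.64 [47, 21, 103, 84] bgr [ 74 157  55] all (array([ 342.2, -492.6]), 50.9) top (array([ 342.8, -493.8]), 24.6) ztop 19.1 mean [ 342.9 -492.8   18.2]
weight3_mid 0.57 [280, 80, 346, 143] bgr [197 201 204] all (array([ 444.8, -156.1]), 40.5) top (array([ 444.6, -155.7]), 24.2) ztop 19.6 mean [ 444.7 -155.8   18.6]
weight4_mid 0.82 [275, 202, 321, 242] bgr [183 187 190] all (array([ 592.2, -170.4]), 30.3) top (array([ 592.8, -
[... 665 characters left out ...]
ray([ 582.5, -262.7]), 16.3) ztop 10.2 mean [ 583.9 -262.8    7.4]
weight2_mid 0.89 [399, 236, 429, 265] bgr [30 73 21] all (array([ 344.2, -494.2]), 48.6) top (array([ 354.3, -495.7]), 33.4) ztop 20.9 mean [ 344.9 -495.3   19.9]
weight2_mid 0.86 [397, 184, 426, 219] bgr [30 72 20] all (array([ 504.4, -490.4]), 48.7) top (array([ 505.6, -488.8]), 24.1) ztop 21.2 mean [ 505.2 -491.2   20. ]
jar1_mid 0.73 [270, 105, 307, 140] bgr [95 84 77] all (array([760.8, -60.9]), 67.5) top (array([758.7, -60.8]), 65.9) ztop 75.0 mean [759.8 -60.9  72.4]
jar1_mid 0.38 [143, 183, 206, 242] bgr [69 30 14] all (array([450.7, 306. ]), 123.4) top (array([449.5, 303.7]), 121.0) ztop 30.6 mean [438.3 293.6  30.1]
```

View pics/w1.png

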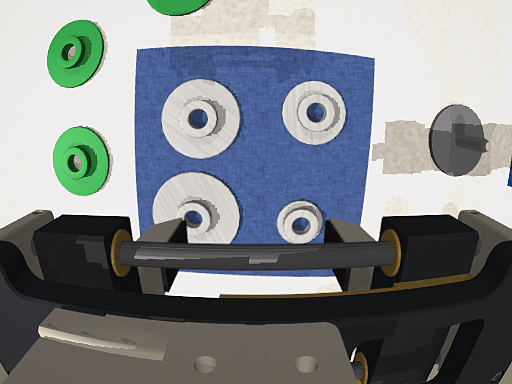

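The wrist picture shows steel W2 at (200,118) on the mat, with green rings at (76,53), (80,160) and (180,0). The steel one is the right one. W1 is at (193,215), W3 at (315,112), W4 at (300,222) and the post at (458,140).

>>> play_rows:
  motion:
    - [0, 0, 0, -30, -40, 45, 75]
    - [0, 0, 0, -65, -85, 80, 75]
    - [0, 0, 0, -65, -85, 120, 75]
    - [0, 0, 0, -65, -85, 160, 75]
    - [0, 0, 0, -65, -85, 195, 75]
    - [0, 0, 0, -65, -85, 209, 75]
    - [0, 0, 0, -65, -85, 216, 75]
    - [0, 0, 0, -65, -85, 216, 75]
    - [0, 0, 0, -65, -85, 216, 30]
    - [0, 0, 0, -65, -85, 216, 30]
  force: 60

```text
time: 4.95
eef_pos: [585.4, -315.0, 13.3]
orientation: [0.002, -0.0, 1.0, -0.001]
wrist_force: [0.1, -0.3, 0.9]
opening: 0.692
grip_force: 0.0
```

>>> play_rows:
  motion:
    - [0, 0, 0, 0, 0, 0, 30]
    - [0, 0, 0, 0, 0, 0, 30]
    - [0, 0, 0, 0, 0, 0, 30]
    - [0, 0, 0, 0, 0, 0, 30]

```text
time: 5.35
eef_pos: [584.4, -313.7, 12.1]
orientation: [0.001, 0.0, 1.0, 0.0]
wrist_force: [-0.8, 2.5, 6.8]
opening: 0.495
grip_force: 60.0
```

>>> play_rows:
  motion:
    - [0, 0, 0, 0, 0, -10, 30]
    - [0, 0, 0, 0, 0, -25, 30]
    - [0, 0, 0, 0, 0, -45, 30]
    - [0, 0, 0, 0, 0, -70, 30]
    - [0, 0, 0, 0, 0, -95, 30]
    - [0, 0, 0, 0, 0, -110, 30]
    - [0, 0, 0, 0, 0, -110, 30]

```text
time: 6.05
eef_pos: [585.4, -315.4, 124.0]
orientation: [0.002, -0.0, 1.0, -0.001]
wrist_force: [1.0, 0.1, -5.0]
opening: 0.495
grip_force: 60.0
```

Run:
```python
from h import *
s,im,f=look(["weight1_mid","post_seat"],save="w2")
print(s)
```

```text
weight1_mid 0.73 [156, 124, 353, 294] bgr [148 151 153] all (array([ 578.1, -317.1]), 59.6) top (array([ 584.4, -316.7]), 23.9) ztop 130.7 mean [ 573.1 -316.8  130.2]
{'time': 6.05, 'joint_pos': array([ 0.48091615,  0.59360962, -0.03830529,  1.60875844,  0.02696258,
        0.93429811,  2.00409635]), 'qd': array([-2.48713017e-03,  4.11813795e-02, -5.23157464e-04,  3.61047645e-02,
       -4.60094064e-04, -3.03696752e-02, -7.94006374e-07]), 'joint_torque': array([ 2.55064928e-02, -6.43169475e+01, -1.04316007e-02, -2.64014107e+01,
        4.83586674e-02,  6.34178594e-01,  5.34492880e-03]), 'eef_pos': array([ 585.35344856, -315.41669672,  123.98635846]), 'orientation': array([ 2.39346598e-03, -2.61950517e-05,  9.99996293e-01, -1.29780572e-03]), 'wrist_force': array([ 0.9948484 ,  0.07305098, -4.95268909]), 'moment': array([-0.01429342, -0.06676477, -0.00682369]), 'grip_force': 59.99237822368741, 'opening': 0.4948616453668604}
```

View pics/w2.png

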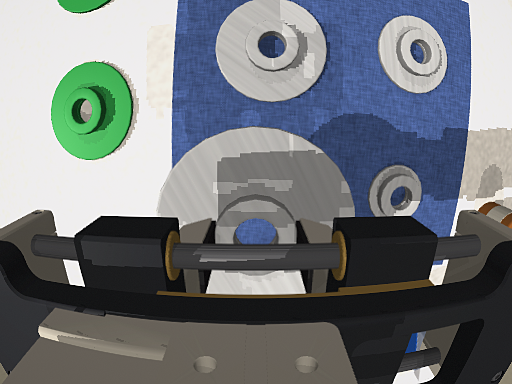

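W1 is held: the hub is between the fingers at (256,240) and it hangs level. Next, carry it to just short of the post and measure the post from close by.

>>> play_rows:
  motion:
    - [0, 0, 0, 4, 35, -5, 30]
    - [0, 0, 0, 8, 75, -5, 30]
    - [0, 0, 0, 13, 115, -5, 30]
    - [0, 0, 0, 18, 155, -5, 30]
    - [0, 0, 0, 23, 195, -5, 30]
    - [0, 0, 0, 27, 235, -5, 30]
    - [0, 0, 0, 32, 275, -5, 30]
    - [0, 0, 0, 37, 315, -5, 30]
    - [0, 0, 0, 41, 355, -5, 30]
    - [0, 0, 0, 45, 388, -5, 30]

```text
time: 7.2
eef_pos: [536.8, 76.3, 124.2]
orientation: [-0.001, -0.001, 1.0, 0.0]
wrist_force: [0.2, 0.5, -4.4]
opening: 0.493
grip_force: 60.0
```

>>> play_rows:
  motion:
    - [0, 0, 0, 0, 0, 0, 30]
    - [0, 0, 0, 0, 0, 0, 30]
    - [0, 0, 0, 0, 0, 0, 30]

```text
time: 7.5
eef_pos: [537.9, 72.2, 124.7]
orientation: [-0.001, 0.001, 1.0, -0.001]
wrist_force: [0.6, -0.3, -4.5]
opening: 0.498
grip_force: 60.0
```

```bash
cat >> h.py <<'E'
def post(f,im):
    P=f(np.ones(im["range_z"].shape,bool)); d=np.hypot(P[:,0]-470,P[:,1]-72)<25
    Q=P[d&(P[:,2]>71)&(P[:,2]<80)]; print("post",len(Q), circ(Q) if len(Q)>3 else "", Q.mean(0).round(1) if len(Q) else "")
def held(f,im,s,h=6.5):
    # hub top ring in tool-relative terms
    P=f(np.ones(im["range_z"].shape,bool))-s["eef_pos"]; Q=P[(np.hypot(P[:,0],P[:,1])<29)&(abs(P[:,2]-h)<2.5)]
    print("held rel",len(Q),circ(Q) if len(Q)>3 else "", Q[:,2].mean() if len(Q) else "")
E
python3 - <<'E'
from h import *
s,im,f=look(["post_seat"]); post(f,im); held(f,im,s)
print(s["eef_pos"],s["grip_force"],s["opening"],s["wrist_force"])
E
```

```text
post_seat 0.92 [201, 58, 317, 142] bgr [112 109 111] all (array([469. ,  73.9]), 53.2) top (array([469.3,  74. ]), 9.9) ztop 67.1 mean [468.1  73.4  72. ]
post 178 (array([469.2,  74. ]), 8.4) [469.4  73.8  74.1]
held rel 2370 (array([-4.,  0.]), 27.6) 6.555515819636349
[537.90740578  72.18196556 124.71968086] 59.992123525589705 0.4976888533070919 [ 0.55484356 -0.29005617 -4.51834754]
```

>>> play_rows:
  motion:
    - [0, 0, 0, 35, 1, 0, 30]
    - [0, 0, 0, 68, 2, 0, 30]
    - [0, 0, 0, 68, 2, 0, 30]
    - [0, 0, 0, 68, 2, 0, 30]
    - [0, 0, 0, 68, 2, 15, 30]
    - [0, 0, 0, 68, 2, 30, 30]
    - [0, 0, 0, 68, 2, 40, 30]
    - [0, 0, 0, 68, 2, 48, 30]
    - [0, 0, 0, 68, 2, 55, 30]
    - [0, 0, 0, 68, 2, 55, 30]

```text
time: 8.6
eef_pos: [470.2, 75.5, 69.9]
orientation: [-0.001, -0.0, 1.0, -0.0]
wrist_force: [-0.2, 0.1, -5.0]
opening: 0.494
grip_force: 60.0
```

Run:
```python
from h import *
s=robot.get_state()
print({k:np.round(s[k],3) for k in["eef_pos","orientation","wrist_force","moment","opening","time"]})
```

```text
{'eef_pos': array([470.19 ,  75.502,  69.903]), 'orientation': array([-0.001, -0.   ,  1.   , -0.   ]), 'wrist_force': array([-0.244,  0.063, -4.99 ]), 'moment': array([0.041, 0.05 , 0.044]), 'opening': np.float64(0.494), 'time': np.float64(8.6)}
```

>>> play_rows:
  motion:
    - [0, 0, 0, 0, 0, 15, 30]
    - [0, 0, 0, 0, 0, 30, 30]
    - [0, 0, 0, 0, 0, 40, 30]
    - [0, 0, 0, 0, 0, 46, 30]
    - [0, 0, 0, 0, 0, 48, 30]
    - [0, 0, 0, 0, 0, 48, 30]

```text
time: 9.2
eef_pos: [470.7, 75.7, 22.8]
orientation: [0.0, -0.0, 1.0, 0.0]
wrist_force: [0.1, 0.0, -4.0]
opening: 0.495
grip_force: 60.0
```

>>> play_rows:
  motion:
    - [0, 0, 0, 0, 0, 1.5, 30]
    - [0, 0, 0, 0, 0, 2, 30]
    - [0, 0, 0, 0, 0, 2, 60]
    - [0, 0, 0, 0, 0, 2, 60]
    - [0, 0, 0, 0, 0, 2, 60]
    - [0, 0, 0, 0, 0, 2, 60]
    - [0, 0, 0, 0, 0, -20, 75]
    - [0, 0, 0, 0, 0, -60, 75]
    - [0, 0, 0, 0, 0, -100, 75]
    - [0, 0, 0, 0, 0, -120, 75]

```text
time: 10.2
eef_pos: [472.2, 76.1, 145.9]
orientation: [0.002, -0.0, 1.0, 0.0]
wrist_force: [-0.1, -0.4, 0.1]
opening: 0.818
grip_force: 0.0
```

>>> play_rows:
  motion:
    - [0, 0, 0, -40, -10, -25, 75]
    - [0, 0, 0, -75, -45, -60, 75]
    - [0, 0, 0, -75, -90, -60, 75]
    - [0, 0, 0, -75, -135, -60, 75]
    - [0, 0, 0, -75, -180, -60, 75]
    - [0, 0, 0, -75, -225, -60, 75]
    - [0, 0, 0, -70, -260, -60, 75]
    - [0, 0, 0, -70, -275, -60, 75]
    - [0, 0, 0, -70, -275, -60, 75]
    - [0, 0, 0, -70, -275, -60, 75]

```text
time: 11.2
eef_pos: [541.0, -197.4, 202.5]
orientation: [-0.0, -0.001, 1.0, 0.001]
wrist_force: [0.1, 1.1, -0.7]
opening: 0.816
grip_force: 0.0
```

Run:
```python
from h import *
s,im,f=look(["weight1_mid","weight2_mid","weight3_mid","weight4_mid","post_seat"],save="w3"); post(f,im)
print(s["eef_pos"],s["time"],s["joint_pos"])
look(["weight1_mid","jar1_mid"],"top",save="top3")
```

```text
weight1_mid 0.62 [420, 82, 484, 173] bgr [159 162 164] all (array([471. ,  72.6]), 61.0) top (array([470.4,  72.9]), 24.0) ztop 29.1 mean [470.9  66.6  28.5]
weight1_mid 0.57 [130, 60, 209, 144] bgr [193 197 200] all (array([ 452.9, -302.5]), 51.1) top (array([ 452.5, -302.3]), 24.1) ztop 19.3 mean [ 452.5 -301.8   18.5]
weight2_mid 0.73 [26, 118, 80, 187] bgr [ 93 177  75] all (array([ 503.5, -488.2]), 51.6) top (array([ 504.2, -489.1]), 24.7) ztop 19.1 mean [ 503.2 -487.2   18.2]
weight2_mid 0.7 [22, 7, 76, 71] bgr [ 70 151  51] all (array([ 342.2, -492.7]), 51.3) top (array([ 342.8, -494.1]), 24.7) ztop 19.1 mean [ 343.1 -492.6   18.2]
weight2_mid 0.67 [131, 61, 212, 143] bgr [194 198 200] all (array([ 453.1, -301.9]), 50.9) top (array([ 452.5, -302.3]), 24.1) ztop 19.3 mean [ 452.6 -301.9   18.6]
weight3_mid 0.72 [257, 58, 325, 126] bgr [191 195 198] all (array([ 444.4, -155.5]), 40.9) top (array([ 444.8, -155.7]), 24.3) ztop 19.7 mean [ 445.  -155.8   18.7]
weight4_mid 0.57 [252, 192, 301, 236] bgr [185 189 191] all (array([ 592.6, -170.3]), 30.8) top (array([ 592.8, -170.2]), 24.0) ztop 19.9 mean [ 592.4 -170.7   18.6]
post_seat 0.68 [458, 120, 481, 136] bgr [95 97 98] all (array([469.7,  68.8]), 8.4) top (array([469.5,  69.8]), 7.4) ztop 74.0 mean [469.9  67.4  72.1]
post 65 (array([469.6,  72.2]), 8.1) [469.3  69.   73.9]
[ 540.95854784 -197.38547256  202.51915061] 11.2 [ 0.31590076  0.36136329 -0.0147557   1.77750044  0.00456686  1.00324467
  1.87194951]
weight1_mid 0.69 [228, 187, 262, 226] bgr [70 70 68] all (array([472.4,  73.5]), 56.8) top (array([454.4,  74.9]), 39.2) ztop 28.6 mean [468.1  73.   27.9]
```

View pics/w3.png

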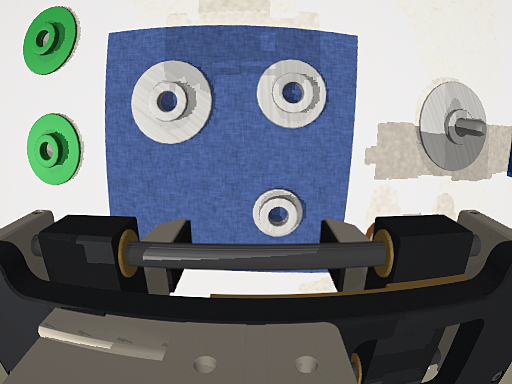

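W1 is home on the post at (455,125), with its hub top at about 28.5 mm. Steel W2 is at (172,101), W3 at (291,93) and W4 at (278,213). W2 is next; it is plain steel, unlike the green rings at (50,40) and (53,149).

>>> play_rows:
  motion:
    - [0, 0, 0, 40, -45, 20, 75]
    - [0, 0, 0, 80, -90, 40, 75]
    - [0, 0, 0, 88, -104, 75, 75]
    - [0, 0, 0, 88, -104, 115, 75]
    - [0, 0, 0, 88, -104, 155, 75]
    - [0, 0, 0, 88, -104, 180, 75]
    - [0, 0, 0, 88, -104, 191, 75]
    - [0, 0, 0, 88, -104, 192, 75]
    - [0, 0, 0, 88, -104, 192, 75]
    - [0, 0, 0, 88, -104, 192, 30]
  force: 60

```text
time: 12.65
eef_pos: [454.0, -304.1, 12.3]
orientation: [0.001, -0.0, 1.0, -0.001]
wrist_force: [-0.1, -0.1, -0.4]
opening: 0.769
grip_force: 0.0
```

>>> play_rows:
  motion:
    - [0, 0, 0, 0, 0, 0, 30]
    - [0, 0, 0, 0, 0, 0, 30]
    - [0, 0, 0, 0, 0, 0, 30]
    - [0, 0, 0, 0, 0, 0, 30]
    - [0, 0, 0, 0, 0, 0, 30]
    - [0, 0, 0, 0, 0, -10, 30]
    - [0, 0, 0, 0, 0, -40, 30]
    - [0, 0, 0, 0, 0, -80, 30]
    - [0, 0, 0, 0, 0, -110, 30]
    - [0, 0, 0, 0, 0, -110, 30]

```text
time: 13.65
eef_pos: [455.2, -305.5, 125.3]
orientation: [0.003, 0.0, 1.0, -0.002]
wrist_force: [1.9, -0.5, -3.4]
opening: 0.498
grip_force: 60.0
```

Run:
```python
from h import *
s,im,f=look(["weight2_mid"])
print(s["eef_pos"],s["time"],s["wrist_force"],s["opening"],s["grip_force"])
```

```text
weight2_mid 0.83 [177, 3, 282, 38] bgr [ 64 137  46] all (array([ 272.4, -332.4]), 48.4) top (array([ 276.3, -332.9]), 16.4) ztop 17.0 mean [ 280.3 -332.5   17. ]
weight2_mid 0.73 [169, 145, 338, 294] bgr [143 146 148] all (array([ 453.7, -307. ]), 50.9) top (array([ 454.3, -306.8]), 24.0) ztop 132.8 mean [ 443.1 -306.9  132.2]
weight2_mid 0.65 [59, 188, 129, 237] bgr [ 87 175  67] all (array([ 495.3, -490.4]), 49.9) top (array([ 495. , -493.1]), 21.6) ztop 18.9 mean [ 489.  -495.4   18.3]
weight2_mid 0.61 [42, 35, 119, 128] bgr [ 82 166  63] all (array([ 342.2, -493.3]), 51.0) top (array([ 342.3, -494.4]), 24.3) ztop 19.1 mean [ 342.5 -492.5   18.3]
[ 455.17255863 -305.49315769  125.32198891] 13.65 [ 1.86731309 -0.48009137 -3.44325637] 0.4978666387062951 59.993398161605
```

>>> play_rows:
  motion:
    - [0, 0, 0, -2, 35, -5, 30]
    - [0, 0, 0, -4, 75, -5, 30]
    - [0, 0, 0, -6, 115, -5, 30]
    - [0, 0, 0, -8, 155, -5, 30]
    - [0, 0, 0, -10, 195, -5, 30]
    - [0, 0, 0, -12, 235, -5, 30]
    - [0, 0, 0, -13, 275, -5, 30]
    - [0, 0, 0, -14, 315, -5, 30]
    - [0, 0, 0, -15, 355, -5, 30]
    - [0, 0, 0, -15, 380, -5, 30]

```text
time: 14.75
eef_pos: [465.6, 79.9, 123.9]
orientation: [-0.002, -0.002, 1.0, 0.0]
wrist_force: [0.6, 0.3, -4.4]
opening: 0.498
grip_force: 60.0
```

>>> play_rows:
  motion:
    - [0, 0, 0, 0, 0, 0, 30]
    - [0, 0, 0, 0, 0, 0, 30]
    - [0, 0, 0, 0, 0, 0, 30]
    - [0, 0, 0, 0, 0, 0, 30]
    - [0, 0, 0, 0, 0, 0, 30]

```text
time: 15.25
eef_pos: [467.4, 75.5, 125.4]
orientation: [-0.0, 0.001, 1.0, -0.0]
wrist_force: [-0.5, -0.3, -4.0]
opening: 0.5
grip_force: 60.0
```

Run:
```python
from h import *
s,im,f=look(["weight2_mid"])
print(s["eef_pos"],s["time"],s["wrist_force"],s["opening"],s["grip_force"])
```

```text
weight2_mid 0.91 [170, 143, 337, 294] bgr [133 136 138] all (array([465.9,  73.7]), 51.3) top (array([466.4,  74.1]), 24.0) ztop 133.1 mean [455.6  74.  132.4]
weight2_mid 0.4 [27, 132, 83, 204] bgr [189 192 194] all (array([ 445.4, -154.7]), 41.6) top (array([ 444. , -154.9]), 24.5) ztop 19.2 mean [ 444.1 -153.1   18.1]
[467.35837529  75.46916343 125.43933164] 15.25 [-0.54023548 -0.29283054 -3.9789541 ] 0.49975721141086404 59.99319199472666
```

>>> play_rows:
  motion:
    - [0, 0, 0, -3, 0, 0, 30]
    - [0, 0, 0, -3, 0, 0, 30]
    - [0, 0, 0, -3, 0, 20, 30]
    - [0, 0, 0, -3, 0, 35, 30]
    - [0, 0, 0, -3, 0, 45, 30]
    - [0, 0, 0, -3, 0, 55, 30]
    - [0, 0, 0, -3, 0, 65, 30]
    - [0, 0, 0, -3, 0, 75, 30]
    - [0, 0, 0, -3, 0, 82, 30]
    - [0, 0, 0, -3, 0, 84, 30]

```text
time: 16.35
eef_pos: [470.0, 76.6, 40.8]
orientation: [-0.001, -0.0, 1.0, -0.0]
wrist_force: [-0.7, 0.5, -3.0]
opening: 0.498
grip_force: 60.0
```

>>> play_rows:
  motion:
    - [0, 0, 0, 0, 0, 1.5, 30]
    - [0, 0, 0, 0, 0, 3, 30]
    - [0, 0, 0, 0, 0, 3, 30]

```text
time: 16.65
eef_pos: [470.7, 76.7, 39.6]
orientation: [0.0, -0.0, 1.0, -0.0]
wrist_force: [-2.1, -0.6, 3.4]
opening: 0.497
grip_force: 60.0
```

Seated: the force sign has flipped. Next, release it and go to view W3.

>>> play_rows:
  motion:
    - [0, 0, 0, 0, 0, 0, 60]
    - [0, 0, 0, 0, 0, 0, 65]
    - [0, 0, 0, 0, 0, 0, 70]
    - [0, 0, 0, 0, 0, 0, 75]
    - [0, 0, 0, 0, 0, -30, 75]
    - [0, 0, 0, 0, 0, -65, 75]
    - [0, 0, 0, 0, 0, -100, 75]
    - [0, 0, 0, -20, -20, -130, 75]
    - [0, 0, 0, -50, -60, -155, 75]
    - [0, 0, 0, -70, -95, -165, 75]

```text
time: 17.65
eef_pos: [543.0, -18.1, 206.7]
orientation: [0.002, -0.002, 1.0, 0.0]
wrist_force: [1.2, 0.2, -0.2]
opening: 0.819
grip_force: 0.0
```

>>> play_rows:
  motion:
    - [0, 0, 0, 0, -45, 0, 75]
    - [0, 0, 0, 0, -90, 0, 75]
    - [0, 0, 0, 0, -120, 0, 75]
    - [0, 0, 0, 0, -120, 0, 75]
    - [0, 0, 0, 0, -120, 0, 75]

```text
time: 18.15
eef_pos: [540.3, -138.9, 203.5]
orientation: [-0.0, 0.001, 1.0, 0.0]
wrist_force: [-0.7, 0.6, -0.0]
opening: 0.815
grip_force: 0.0
```

Run:
```python
from h import *
s,im,f=look(["weight2_mid","weight3_mid","weight4_mid","jar1_mid"]); post(f,im)
print(s["eef_pos"],s["time"])
```

```text
weight2_mid 0.87 [0, 20, 45, 81] bgr [ 70 148  52] all (array([ 344.3, -496.5]), 54.8) top (array([ 341.8, -493.9]), 24.9) ztop 19.1 mean [ 343.1 -491.5   18. ]
weight2_mid 0.86 [392, 82, 458, 164] bgr [158 162 164] all (array([470.7,  74.1]), 51.7) top (array([469.8,  74.4]), 24.2) ztop 47.4 mean [469.8  70.8  47. ]
weight2_mid 0.65 [4, 121, 50, 187] bgr [ 92 175  74] all (array([ 504.6, -487.7]), 51.3) top (array([ 503., -488.]), 24.7) ztop 19.0 mean [ 503.3 -487.2   18. ]
weight2_mid 0.44 [483, 56, 512, 182] bgr [125  61  24] all (array([449.4, 244.1]), 93.9) top (array([448.8, 230.9]), 90.3) ztop 33.1 mean [451.9 220.4  31.5]
weight3_mid 0.89 [208, 60, 276, 127] bgr [194 198 200] all (array([ 444.9, -155.2]), 40.1) top (array([ 444.7, -155.7]), 24.2) ztop 19.6 mean [ 444.6 -155.4   18.6]
weight4_mid 0.56 [207, 189, 258, 237] bgr [181 185 187] all (array([ 593.4, -171.5]), 31.2) top (array([ 592.9, -170.3]), 24.2) ztop 19.8 mean [ 592.7 -170.3   18.5]
weight4_mid 0.44 [481, 54, 512, 183] bgr [126  62  25] all (array([448.8, 245.5]), 93.9) top (array([449.2, 236.1]), 91.4) ztop 33.1 mean [453.6 220.8  31.5]
post 71 (array([469.4,  72.7]), 8.2) [469.   69.   73.9]
[ 540.34657917 -138.88589279  203.5008431 ] 18.15
```

>>> play_rows:
  motion:
    - [0, 0, 0, 45, -8, 20, 75]
    - [0, 0, 0, 90, -16, 40, 75]
    - [0, 0, 0, 95, -16, 75, 75]
    - [0, 0, 0, 95, -16, 115, 75]
    - [0, 0, 0, 95, -16, 155, 75]
    - [0, 0, 0, 95, -16, 180, 75]
    - [0, 0, 0, 95, -16, 191, 75]
    - [0, 0, 0, 95, -16, 193, 75]
    - [0, 0, 0, 95, -16, 193, 75]
    - [0, 0, 0, 95, -16, 193, 30]
  force: 60

```text
time: 19.4
eef_pos: [446.9, -154.6, 12.0]
orientation: [0.001, -0.0, 1.0, -0.0]
wrist_force: [-0.3, 0.2, -0.3]
opening: 0.769
grip_force: 0.0
```

>>> play_rows:
  motion:
    - [0, 0, 0, 0, 0, 0, 30]
    - [0, 0, 0, 0, 0, 0, 30]
    - [0, 0, 0, 0, 0, 0, 30]
    - [0, 0, 0, 0, 0, 0, 30]
    - [0, 0, 0, 0, 0, 0, 30]
    - [0, 0, 0, 0, 0, -10, 30]
    - [0, 0, 0, 0, 0, -40, 30]
    - [0, 0, 0, 0, 0, -80, 30]
    - [0, 0, 0, 0, 0, -110, 30]
    - [0, 0, 0, 0, 0, -115, 30]

```text
time: 20.4
eef_pos: [447.7, -155.1, 129.3]
orientation: [0.003, 0.0, 1.0, -0.001]
wrist_force: [0.1, -0.8, -3.0]
opening: 0.495
grip_force: 60.0
```

Run:
```python
from h import *
s,im,f=look(["weight3_mid"])
print(s["eef_pos"],s["time"],s["wrist_force"],s["opening"],s["grip_force"])
```

```text
weight3_mid 0.58 [186, 162, 324, 289] bgr [137 140 142] all (array([ 445.7, -156.5]), 41.2) top (array([ 446.5, -156.4]), 24.1) ztop 137.3 mean [ 435.2 -156.5  136.4]
[ 447.74954912 -155.07112224  129.31390395] 20.4 [ 0.11016479 -0.75149789 -3.03401987] 0.4952714548655058 59.99937034144068
```

>>> play_rows:
  motion:
    - [0, 0, 0, -5, 40, 0, 30]
    - [0, 0, 0, -10, 80, 0, 30]
    - [0, 0, 0, -15, 120, 0, 30]
    - [0, 0, 0, -20, 160, 0, 30]
    - [0, 0, 0, -24, 200, 0, 30]
    - [0, 0, 0, -24, 230, 0, 30]
    - [0, 0, 0, -24, 230, 0, 30]
    - [0, 0, 0, -24, 230, 0, 30]
    - [0, 0, 0, -24, 230, 0, 30]
    - [0, 0, 0, -24, 230, 0, 30]

```text
time: 21.5
eef_pos: [468.9, 74.1, 125.0]
orientation: [-0.001, 0.001, 1.0, -0.0]
wrist_force: [0.0, 0.5, -3.1]
opening: 0.494
grip_force: 60.0
```

Run:
```python
from h import *
s,im,f=look(["weight3_mid"])
print(s["eef_pos"],s["time"],s["wrist_force"],s["opening"],s["grip_force"])
```

```text
weight3_mid 0.85 [185, 160, 324, 288] bgr [127 130 132] all (array([466.8,  72.1]), 41.4) top (array([464.9,  67. ]), 28.4) ztop 133.0 mean [456.6  72.7 132.2]
[468.91374589  74.12632887 124.97660731] 21.5 [ 0.0394804   0.45411953 -3.08851698] 0.49410857568523253 59.99982693298989
```

>>> play_rows:
  motion:
    - [0, 0, 0, -2, 1, 0, 30]
    - [0, 0, 0, -2, 1, 15, 30]
    - [0, 0, 0, -2, 1, 30, 30]
    - [0, 0, 0, -2, 1, 40, 30]
    - [0, 0, 0, -2, 1, 50, 30]
    - [0, 0, 0, -2, 1, 58, 30]
    - [0, 0, 0, -2, 1, 65, 30]
    - [0, 0, 0, -2, 1, 68, 30]
    - [0, 0, 0, -2, 1, 69, 30]
    - [0, 0, 0, -2, 1, 69, 30]

```text
time: 22.6
eef_pos: [471.2, 76.6, 57.3]
orientation: [-0.0, -0.0, 1.0, -0.0]
wrist_force: [-2.5, -0.3, 2.6]
opening: 0.497
grip_force: 60.0
```

>>> play_rows:
  motion:
    - [0, 0, 0, 0, 0, 0, 60]
    - [0, 0, 0, 0, 0, 0, 65]
    - [0, 0, 0, 0, 0, 0, 70]
    - [0, 0, 0, 0, 0, 0, 75]
    - [0, 0, 0, 0, 0, -30, 75]
    - [0, 0, 0, 0, 0, -65, 75]
    - [0, 0, 0, -10, 0, -100, 75]
    - [0, 0, 0, -45, -20, -130, 75]
    - [0, 0, 0, -90, -50, -145, 75]
    - [0, 0, 0, -130, -85, -150, 75]

```text
time: 23.6
eef_pos: [597.3, -1.5, 208.6]
orientation: [0.003, -0.002, 1.0, 0.0]
wrist_force: [1.6, 1.2, -0.6]
opening: 0.816
grip_force: 0.0
```

>>> play_rows:
  motion:
    - [0, 0, 0, -35, -45, 0, 75]
    - [0, 0, 0, -70, -90, 0, 75]
    - [0, 0, 0, -85, -125, 0, 75]
    - [0, 0, 0, -85, -125, 0, 75]
    - [0, 0, 0, -85, -125, 0, 75]

```text
time: 24.1
eef_pos: [679.0, -129.6, 204.6]
orientation: [-0.001, 0.002, 1.0, -0.0]
wrist_force: [-0.8, 0.7, -0.4]
opening: 0.817
grip_force: 0.0
```

Run:
```python
from h import *
s,im,f=look(["weight3_mid","weight4_mid","jar1_mid"],save="w4"); post(f,im)
print(s["eef_pos"],s["time"])
```

```text
weight3_mid 0.88 [396, 0, 452, 44] bgr [169 173 175] all (array([470.8,  74.3]), 41.5) top (array([470.5,  74.8]), 24.5) ztop 65.6 mean [477.5  74.9  64.5]
weight4_mid 0.63 [195, 78, 246, 127] bgr [187 192 194] all (array([ 593. , -170.8]), 30.8) top (array([ 593.3, -170.3]), 24.0) ztop 19.8 mean [ 593.3 -170.5   18.6]
post 66 (array([470.7,  72. ]), 7.7) [472.6  69.8  74. ]
[ 679.03600121 -129.61665559  204.55275415] 24.1
```

View pics/w4.png

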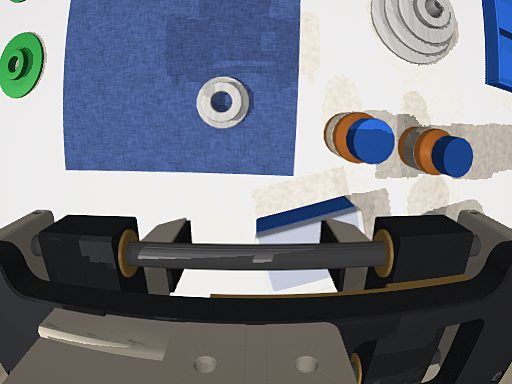

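W1 to W3 are stacked at (420,25), and W4 is at (223,101). The two jars are at (360,138) and (437,152).

>>> play_rows:
  motion:
    - [0, 0, 0, 40, -20, 10, 75]
    - [0, 0, 0, 80, -40, 30, 75]
    - [0, 0, 0, 85, -40, 70, 75]
    - [0, 0, 0, 85, -40, 110, 75]
    - [0, 0, 0, 85, -40, 150, 75]
    - [0, 0, 0, 85, -40, 178, 75]
    - [0, 0, 0, 85, -40, 190, 75]
    - [0, 0, 0, 85, -40, 194, 75]
    - [0, 0, 0, 85, -40, 194, 75]
    - [0, 0, 0, 85, -40, 194, 30]
  force: 60

```text
time: 25.3
eef_pos: [595.8, -167.2, 13.4]
orientation: [0.001, -0.0, 1.0, -0.0]
wrist_force: [-1.1, 0.2, 0.3]
opening: 0.769
grip_force: 0.0
```

>>> play_rows:
  motion:
    - [0, 0, 0, 0, 0, 0, 30]
    - [0, 0, 0, 0, 0, 0, 30]
    - [0, 0, 0, 0, 0, 0, 30]
    - [0, 0, 0, 0, 0, 0, 30]
    - [0, 0, 0, 0, 0, 0, 30]
    - [0, 0, 0, 0, 0, -10, 30]
    - [0, 0, 0, 0, 0, -40, 30]
    - [0, 0, 0, 0, 0, -80, 30]
    - [0, 0, 0, 0, 0, -110, 30]
    - [0, 0, 0, 0, 0, -115, 30]

```text
time: 26.3
eef_pos: [596.9, -167.4, 131.0]
orientation: [0.003, -0.0, 1.0, -0.001]
wrist_force: [1.6, -0.3, -2.9]
opening: 0.493
grip_force: 60.0
```

Run:
```python
from h import *
s,im,f=look(["weight4_mid"])
print(s["eef_pos"],s["time"],s["wrist_force"],s["opening"],s["grip_force"])
```

```text
weight4_mid 0.65 [205, 178, 306, 274] bgr [125 128 129] all (array([ 594.4, -168.2]), 31.1) top (array([ 594.7, -168.6]), 23.9) ztop 137.8 mean [ 583.2 -168.8  136.8]
[ 596.92809113 -167.44458161  130.97348062] 26.3 [ 1.58656508 -0.30040447 -2.8674283 ] 0.49286343344983 59.99727018177509
```

>>> play_rows:
  motion:
    - [0, 0, 0, 20, 38, 0, 30]
    - [0, 0, 0, 40, 78, 0, 30]
    - [0, 0, 0, 60, 118, 0, 30]
    - [0, 0, 0, 80, 158, 0, 30]
    - [0, 0, 0, 100, 200, 0, 30]
    - [0, 0, 0, 123, 243, 0, 30]
    - [0, 0, 0, 123, 243, 0, 30]
    - [0, 0, 0, 123, 243, 0, 30]
    - [0, 0, 0, 123, 243, 0, 30]
    - [0, 0, 0, 123, 243, 0, 30]

```text
time: 27.4
eef_pos: [471.3, 74.3, 125.9]
orientation: [-0.001, 0.001, 1.0, -0.0]
wrist_force: [-0.3, -0.4, -1.9]
opening: 0.497
grip_force: 60.0
```

Run:
```python
from h import *
s,im,f=look(["weight4_mid"])
print(s["eef_pos"],s["time"],s["wrist_force"],s["opening"],s["grip_force"])
```

```text
weight4_mid 0.59 [204, 177, 305, 273] bgr [115 117 119] all (array([468.7,  73.3]), 31.2) top (array([469.2,  73. ]), 23.9) ztop 133.0 mean [457.7  73.  131.9]
[471.28179307  74.31681939 125.90229177] 27.4 [-0.34073821 -0.37715315 -1.88681653] 0.4972428832196302 59.99712947756052
```

>>> play_rows:
  motion:
    - [0, 0, 0, -0.5, 0.5, 10, 30]
    - [0, 0, 0, -0.5, 0.5, 22, 30]
    - [0, 0, 0, -0.5, 0.5, 34, 30]
    - [0, 0, 0, -0.5, 0.5, 42, 30]
    - [0, 0, 0, -0.5, 0.5, 48, 30]
    - [0, 0, 0, -0.5, 0.5, 51, 30]
    - [0, 0, 0, -0.5, 0.5, 51, 30]
    - [0, 0, 0, -0.5, 0.5, 51, 30]

```text
time: 28.3
eef_pos: [471.1, 76.3, 76.4]
orientation: [-0.001, -0.0, 1.0, -0.0]
wrist_force: [-5.5, -0.3, 10.9]
opening: 0.494
grip_force: 60.0
```

>>> play_rows:
  motion:
    - [0, 0, 0, 0, 0, 0, 60]
    - [0, 0, 0, 0, 0, 0, 65]
    - [0, 0, 0, 0, 0, 0, 70]
    - [0, 0, 0, 0, 0, 0, 75]
    - [0, 0, 0, 0, 0, -30, 75]
    - [0, 0, 0, 0, 0, -65, 75]
    - [0, 0, 0, 0, 0, -100, 75]
    - [0, 0, 0, -10, -10, -135, 75]
    - [0, 0, 0, -50, -20, -150, 75]
    - [0, 0, 0, -95, -30, -154, 75]

```text
time: 29.3
eef_pos: [568.9, 46.4, 233.1]
orientation: [0.003, -0.001, 1.0, 0.0]
wrist_force: [1.2, -0.2, 0.8]
opening: 0.815
grip_force: 0.0
```

>>> play_rows:
  motion:
    - [0, 0, 0, -45, -5, 0, 75]
    - [0, 0, 0, -90, -10, 0, 75]
    - [0, 0, 0, -135, -15, 0, 75]
    - [0, 0, 0, -135, -15, 0, 75]
    - [0, 0, 0, -135, -15, 0, 75]

```text
time: 29.8
eef_pos: [701.6, 31.1, 227.5]
orientation: [-0.001, 0.0, 1.0, -0.0]
wrist_force: [-0.2, -0.1, -0.2]
opening: 0.818
grip_force: 0.0
```

```bash
cat >> h.py <<'E'
def jars(f,im):
    P=f(np.ones(im["range_z"].shape,bool)); c=im["color"][im["range_z"]>0].astype(int)
    m=(abs(P[:,2]-100)<5)&(c[:,0]>c[:,2]+50); Q=P[m][:,:2]
    while len(Q)>40:
        d=np.hypot(*(Q-np.median(Q[np.hypot(*(Q-Q[0]).T)<45],0)).T)<30; print("cap",d.sum(),circ(Q[d])); 
        if not d.any(): break
        Q=Q[~d]
E
python3 - <<'E'
from h import *
s,im,f=look(["weight4_mid","jar1_mid"],save="w5"); jars(f,im)
print(s["eef_pos"],s["time"])
s,im,f=look(["weight4_mid","jar1_mid","carrier"],"top",save="top5"); jars(f,im)
P=f(np.ones(im["range_z"].shape,bool)); c=im["color"][im["range_z"]>0].astype(int)
m=(c[:,0]>c[:,2]+25)&(abs(P[:,0]-452)<130)&(abs(P[:,1]-308)<130)&(P[:,2]>24)&(P[:,2]<40)
print("carrier",cv2.minAreaRect(P[m][:,:2].astype(np.float32)),m.sum(),P[m].mean(0))
E
```

```text
cap 1528 (array([631.5, -19.6]), 21.8)
cap 1515 (array([643. ,  83.3]), 21.9)
[701.62783474  31.1437399  227.52188349] 29.8
weight4_mid 0.75 [239, 194, 255, 216] bgr [83 83 81] all (array([469.6,  74.1]), 27.2) top (array([470.5,  74.2]), 23.3) ztop 85.9 mean [469.1  75.9  83.5]
jar1_mid 0.61 [146, 179, 208, 241] bgr [92 39 16] all (array([452.5, 305.7]), 124.4) top (array([450.1, 306.5]), 123.1) ztop 30.6 mean [450.8 294.7  30.1]
carrier 0.84 [147, 181, 208, 242] bgr [92 39 16] all (array([451.4, 309.5]), 122.1) top (array([451. , 304.9]), 118.8) ztop 29.3 mean [453.2 291.8  29.4]
carrier 0.51 [228, 189, 254, 219] bgr [57 57 55] all (array([470.2,  79.3]), 47.0) top (array([470.7,  90.7]), 43.6) ztop 40.1 mean [469.4 113.8  37.6]
cap 107 (array([642.5,  82.8]), 20.3)
carrier ((452.9698486328125, 308.4787902832031), (184.22891235351562, 183.1566925048828), 87.33499908447266) 488 [453.16849116 307.9902822   29.9039916 ]
```

View pics/w5.png

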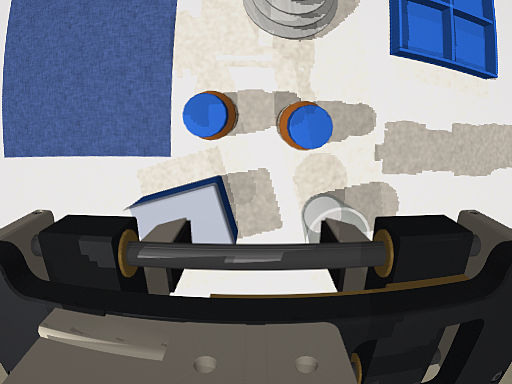

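View pics/top5.png

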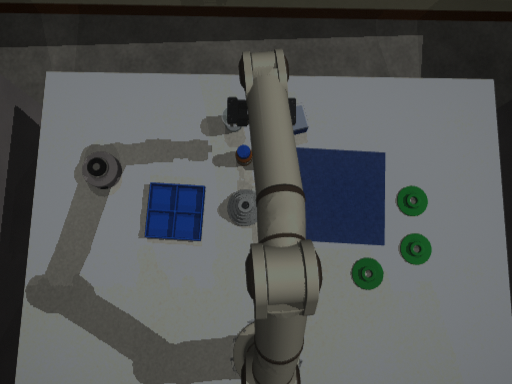

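Wrist view: the caps are at (208,115) and (308,125). The top view confirms exactly two jars, with the four rings stacked at (245,206). Jar at (643,83) first.

>>> play_rows:
  motion:
    - [0, 0, 0, 28, 26, 0, 75]
    - [0, 0, 0, 57, 53, 0, 75]
    - [0, 0, 0, 57, 53, 0, 75]
    - [0, 0, 0, 57, 53, 30, 75]
    - [0, 0, 0, 57, 53, 65, 75]
    - [0, 0, 0, 57, 53, 100, 75]
    - [0, 0, 0, 57, 53, 130, 75]
    - [0, 0, 0, 57, 53, 146, 75]
    - [0, 0, 0, 57, 53, 151, 75]
    - [0, 0, 0, 57, 53, 151, 75]
  force: 25

```text
time: 31.15
eef_pos: [645.0, 84.4, 78.9]
orientation: [0.0, -0.0, 1.0, -0.0]
wrist_force: [-1.4, -0.4, 0.1]
opening: 0.814
grip_force: 0.0
```

>>> play_rows:
  motion:
    - [0, 0, 0, 0, 0, 0, 55]
    - [0, 0, 0, 0, 0, 0, 48]
    - [0, 0, 0, 0, 0, 0, 40]
    - [0, 0, 0, 0, 0, 0, 30]
    - [0, 0, 0, 0, 0, 0, 30]
    - [0, 0, 0, 0, 0, 0, 30]
  force: 25

```text
time: 31.75
eef_pos: [645.2, 84.6, 79.2]
orientation: [0.0, -0.0, 1.0, 0.0]
wrist_force: [-0.4, 0.3, 3.3]
opening: 0.475
grip_force: 25.0
```

>>> play_rows:
  motion:
    - [0, 0, 0, 0, 0, -8, 30]
    - [0, 0, 0, 0, 0, -25, 30]
    - [0, 0, 0, 0, 0, -45, 30]
    - [0, 0, 0, 0, 0, -65, 30]
    - [0, 0, 0, 0, 0, -75, 30]
    - [0, 0, 0, 10, 18, -75, 30]
    - [0, 0, 0, 25, 45, -75, 30]
    - [0, 0, 0, 43, 77, -75, 30]
    - [0, 0, 0, 60, 108, -75, 30]
    - [0, 0, 0, 77, 139, -75, 30]

```text
time: 32.75
eef_pos: [566.8, 224.4, 154.1]
orientation: [0.0, 0.0, 1.0, 0.0]
wrist_force: [0.3, 0.3, -0.8]
opening: 0.472
grip_force: 25.0
```

>>> play_rows:
  motion:
    - [0, 0, 0, 17, 31, 0, 30]
    - [0, 0, 0, 34, 62, 0, 30]
    - [0, 0, 0, 50, 90, 0, 30]
    - [0, 0, 0, 63, 113, 0, 30]
    - [0, 0, 0, 72, 128, 0, 30]
    - [0, 0, 0, 72, 128, 0, 30]
    - [0, 0, 0, 72, 128, 0, 30]
    - [0, 0, 0, 72, 128, 0, 30]

```text
time: 33.55
eef_pos: [496.8, 349.5, 153.7]
orientation: [0.0, 0.001, 1.0, -0.001]
wrist_force: [0.4, -0.4, -1.4]
opening: 0.476
grip_force: 25.0
```

Run:
```python
from h import *
s,im,f=look(["jar1_mid","carrier"],save="w6")
print(s["eef_pos"],s["time"],s["opening"],s["grip_force"],s["wrist_force"])
```

```text
carrier 0.85 [123, 46, 315, 225] bgr [168  85  37] all (array([450.6, 309.9]), 124.8) top (array([446.1, 309.3]), 122.3) ztop 32.4 mean [428.5 310.4  30.6]
[496.82070177 349.4956171  153.70658435] 33.55 0.47649361881427116 24.99589115381241 [ 0.39063139 -0.36595863 -1.40299437]
```

View pics/w6.png

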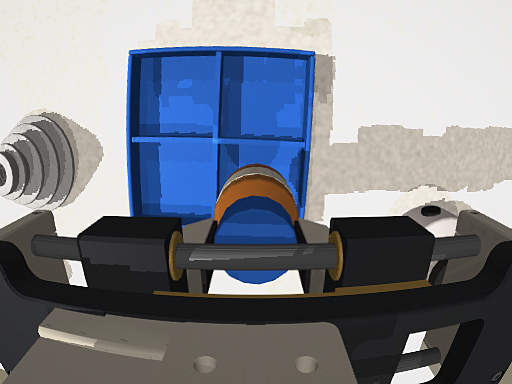

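The jar is held upright over the +x,+y cell, at (256,230). Lower it.

>>> play_rows:
  motion:
    - [0, 0, 0, 0, 2, 15, 30]
    - [0, 0, 0, 0, 2, 30, 30]
    - [0, 0, 0, 0, 2, 45, 30]
    - [0, 0, 0, 0, 2, 57, 30]
    - [0, 0, 0, 0, 2, 65, 30]
    - [0, 0, 0, 0, 2, 69, 30]
    - [0, 0, 0, 0, 2, 71, 30]
    - [0, 0, 0, 0, 2, 71, 30]

```text
time: 34.5
eef_pos: [495.7, 353.1, 84.3]
orientation: [-0.0, -0.0, 1.0, -0.0]
wrist_force: [-4.4, -3.8, 10.6]
opening: 0.475
grip_force: 25.0
```

>>> play_rows:
  motion:
    - [0, 0, 0, 0, 0, 0, 50]
    - [0, 0, 0, 0, 0, 0, 55]
    - [0, 0, 0, 0, 0, 0, 62]
    - [0, 0, 0, 0, 0, 0, 70]
    - [0, 0, 0, 0, 0, -15, 70]
    - [0, 0, 0, 0, 0, -45, 70]
    - [0, 0, 0, 0, 0, -80, 70]
    - [0, 0, 0, 0, 0, -115, 70]
    - [0, 0, 0, -10, -20, -140, 70]
    - [0, 0, 0, -25, -50, -140, 70]

```text
time: 35.5
eef_pos: [522.0, 307.5, 228.8]
orientation: [0.004, -0.003, 1.0, 0.003]
wrist_force: [0.6, 0.2, -0.8]
opening: 0.762
grip_force: 0.0
```

>>> play_rows:
  motion:
    - [0, 0, 0, -22, -40, 0, 75]
    - [0, 0, 0, -44, -80, 0, 75]
    - [0, 0, 0, -66, -120, 0, 75]
    - [0, 0, 0, -88, -160, 0, 75]
    - [0, 0, 0, -110, -200, 0, 75]
    - [0, 0, 0, -132, -240, 0, 75]
    - [0, 0, 0, -154, -280, 0, 75]
    - [0, 0, 0, -178, -323, 0, 75]
    - [0, 0, 0, -178, -323, 0, 75]
    - [0, 0, 0, -178, -323, 0, 75]

```text
time: 36.5
eef_pos: [699.0, -21.9, 223.1]
orientation: [0.0, 0.002, 1.0, -0.0]
wrist_force: [-0.9, 1.2, 0.1]
opening: 0.818
grip_force: 0.0
```

>>> play_rows:
  motion:
    - [0, 0, 0, 0, 0, 0, 75]
    - [0, 0, 0, 0, 0, 0, 75]

```text
time: 36.7
eef_pos: [698.4, -17.0, 223.2]
orientation: [0.0, -0.002, 1.0, 0.001]
wrist_force: [-0.0, 0.2, -0.0]
opening: 0.818
grip_force: 0.0
```

Run:
```python
from h import *
s,im,f=look(["weight4_mid"]); jars(f,im)
print(s["eef_pos"],s["time"])
```

```text
weight4_mid 0.71 [329, 2, 362, 6] bgr [176 180 182] all (array([495. ,  78.3]), 17.5) top (array([495. ,  78.3]), 17.5) ztop 72.4 mean [497.3  78.6  70.9]
cap 1601 (array([631.5, -19.9]), 21.5)
[698.42230981 -17.01842643 223.15425114] 36.7
```

>>> play_rows:
  motion:
    - [0, 0, 0, 33, -1, 0, 75]
    - [0, 0, 0, 66, -1, 0, 75]
    - [0, 0, 0, 66, -1, 0, 75]
    - [0, 0, 0, 66, -1, 30, 75]
    - [0, 0, 0, 66, -1, 65, 75]
    - [0, 0, 0, 66, -1, 100, 75]
    - [0, 0, 0, 66, -1, 130, 75]
    - [0, 0, 0, 66, -1, 144, 75]
    - [0, 0, 0, 66, -1, 146, 75]
    - [0, 0, 0, 66, -1, 146, 75]
  force: 25

```text
time: 37.8
eef_pos: [633.6, -20.3, 77.4]
orientation: [0.001, -0.0, 1.0, 0.0]
wrist_force: [0.1, -0.1, 1.0]
opening: 0.819
grip_force: 0.0
```

>>> play_rows:
  motion:
    - [0, 0, 0, 0, 0, 0, 55]
    - [0, 0, 0, 0, 0, 0, 48]
    - [0, 0, 0, 0, 0, 0, 40]
    - [0, 0, 0, 0, 0, 0, 30]
    - [0, 0, 0, 0, 0, 0, 30]
    - [0, 0, 0, 0, 0, 0, 30]
  force: 25

```text
time: 38.4
eef_pos: [633.2, -20.5, 77.2]
orientation: [0.0, -0.0, 1.0, 0.0]
wrist_force: [-0.8, 1.2, 2.8]
opening: 0.471
grip_force: 25.0
```

>>> play_rows:
  motion:
    - [0, 0, 0, 0, 0, -8, 30]
    - [0, 0, 0, 0, 0, -25, 30]
    - [0, 0, 0, 0, 0, -45, 30]
    - [0, 0, 0, 0, 0, -65, 30]
    - [0, 0, 0, 0, 0, -75, 30]
    - [0, 0, 0, 9, 18, -75, 30]
    - [0, 0, 0, 22, 45, -75, 30]
    - [0, 0, 0, 37, 77, -75, 30]
    - [0, 0, 0, 52, 108, -75, 30]
    - [0, 0, 0, 67, 139, -75, 30]

```text
time: 39.4
eef_pos: [564.6, 119.3, 151.3]
orientation: [-0.0, 0.0, 1.0, -0.0]
wrist_force: [0.7, 0.0, -1.3]
opening: 0.478
grip_force: 24.9
```

>>> play_rows:
  motion:
    - [0, 0, 0, 16, 31, 0, 30]
    - [0, 0, 0, 32, 62, 0, 30]
    - [0, 0, 0, 47, 93, 0, 30]
    - [0, 0, 0, 60, 123, 0, 30]
    - [0, 0, 0, 69, 143, 0, 30]
    - [0, 0, 0, 69, 143, 0, 30]
    - [0, 0, 0, 69, 143, 0, 30]
    - [0, 0, 0, 69, 143, 0, 30]

```text
time: 40.2
eef_pos: [497.2, 259.8, 151.4]
orientation: [-0.0, 0.001, 1.0, -0.001]
wrist_force: [0.4, -0.7, -0.9]
opening: 0.472
grip_force: 24.9
```

Run:
```python
from h import *
s,im,f=look(["carrier"],save="w7")
print(s["eef_pos"],s["time"],s["opening"],s["grip_force"],s["wrist_force"])
```

```text
carrier 0.68 [210, 41, 402, 226] bgr [162  81  34] all (array([443.6, 308.1]), 120.7) top (array([443.6, 308.1]), 120.7) ztop 32.5 mean [424.1 305.1  30.6]
carrier 0.66 [316, 147, 403, 216] bgr [92 72 71] all (array([489.6, 348.4]), 26.9) top (array([491.5, 350.7]), 21.5) ztop 106.7 mean [487.2 349.1 105.7]
[497.20490226 259.77561494 151.4149259 ] 40.2 0.4721629047622021 24.94981974363327 [ 0.39387888 -0.66316341 -0.91958243]
```

View pics/w7.png

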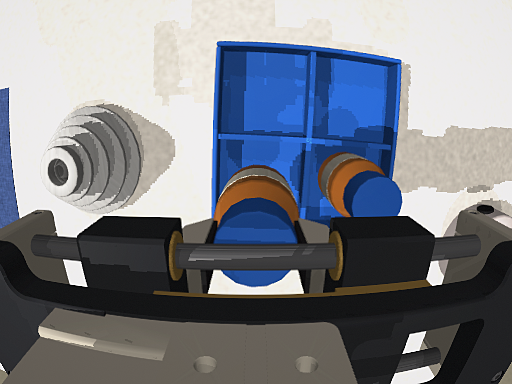

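The first jar stands upright in its cell at (365,185), with its top at 105 mm. The second is held over the neighbouring cell at (257,235), and the stack is intact at (90,155).

>>> play_rows:
  motion:
    - [0, 0, 0, 0, 2, 15, 30]
    - [0, 0, 0, 0, 2, 30, 30]
    - [0, 0, 0, 0, 2, 45, 30]
    - [0, 0, 0, 0, 2, 57, 30]
    - [0, 0, 0, 0, 2, 65, 30]
    - [0, 0, 0, 0, 2, 69, 30]
    - [0, 0, 0, 0, 2, 70.5, 30]
    - [0, 0, 0, 0, 2, 70.5, 30]

```text
time: 41.1
eef_pos: [496.9, 263.5, 81.9]
orientation: [0.0, -0.0, 1.0, -0.0]
wrist_force: [-1.9, -1.5, 3.7]
opening: 0.474
grip_force: 25.0
```

>>> play_rows:
  motion:
    - [0, 0, 0, 0, 0, 0, 50]
    - [0, 0, 0, 0, 0, 0, 55]
    - [0, 0, 0, 0, 0, 0, 60]
    - [0, 0, 0, 0, 0, 0, 60]
    - [0, 0, 0, 0, 0, -15, 60]
    - [0, 0, 0, 0, 0, -45, 60]
    - [0, 0, 0, 0, 0, -80, 60]
    - [0, 0, 0, 0, 0, -115, 60]
    - [0, 0, 0, -20, -10, -140, 60]
    - [0, 0, 0, -60, -40, -140, 60]

```text
time: 42.1
eef_pos: [557.1, 229.6, 227.7]
orientation: [0.003, -0.005, 1.0, 0.003]
wrist_force: [1.4, 1.8, 0.2]
opening: 0.653
grip_force: 0.0
```

>>> play_rows:
  motion:
    - [0, 0, 0, -40, -30, 0, 60]
    - [0, 0, 0, -80, -55, 0, 60]
    - [0, 0, 0, -80, -55, 0, 60]
    - [0, 0, 0, -80, -55, 0, 60]
    - [0, 0, 0, -80, -55, 0, 60]

```text
time: 42.6
eef_pos: [635.7, 169.9, 221.6]
orientation: [-0.0, -0.001, 1.0, 0.001]
wrist_force: [0.5, 0.8, -0.3]
opening: 0.651
grip_force: 0.0
```

Run:
```python
from h import *
s,im,f=look(["weight4_mid","carrier"],save="w8")
print(s["eef_pos"],s["time"],s["wrist_force"])
P=f(np.ones(im["range_z"].shape,bool)); c=im["color"][im["range_z"]>0].astype(int)
for y in(263,352):
    Q=P[(np.hypot(P[:,0]-496,P[:,1]-y)<35)&(P[:,2]>100)]; print(circ(Q),Q.mean(0).round(1),np.percentile(Q[:,2],[5,95]).round(1))
for z in (28,46,64,82):
    Q=P[(np.hypot(P[:,0]-470,P[:,1]-73)<30)&(abs(P[:,2]-z)<3)]; print(z,len(Q),circ(Q),Q.mean(0).round(1))
```

```text
weight4_mid 0.58 [143, 4, 197, 58] bgr [135 138 140] all (array([470.4,  77.3]), 30.3) top (array([469.9,  76.9]), 24.1) ztop 83.9 mean [470.6  77.5  82.5]
carrier 0.65 [290, 0, 433, 110] bgr [146  72  28] all (array([460.8, 306.2]), 120.8) top (array([465.6, 306.4]), 118.0) ztop 33.0 mean [494.  288.3  31.3]
[635.72011286 169.85452673 221.57755953] 42.6 [ 0.53498596  0.8065449  -0.27606212]
(array([494.5, 262.6]), 22.2) [495.2 261.7 105.7] [104.1 107.1]
(array([492.1, 350.8]), 22.5) [493.3 349.  105.6] [102.7 107.1]
28 0 (array([0., 0.]), 0.0) [nan nan nan]
46 20 (array([461.8,  71.1]), 8.8) [460.7  68.5  45.5]
64 43 (array([466.9,  74.2]), 11.6) [460.8  73.3  64. ]
82 1079 (array([469.9,  76.9]), 24.1) [470.8  77.6  82.5]<stdin>:8: RuntimeWarning: Mean of empty slice.
  ret = um.true_divide(
```

View pics/w8.png

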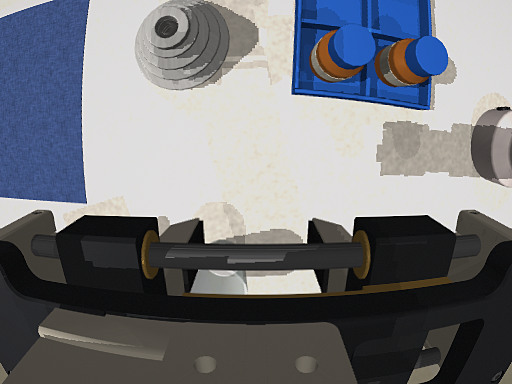

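The stack at (180,40) tops out at 82.5 mm, against 82 mm expected, so it is fully home. Both jars stand upright in separate cells at (340,52) and (412,62), and the robot is clear.

```bash
python3 -c "
from cell import robot
print(robot.sign_off())"
```

```text
the job is handed in; nothing more can be done
None
```

I handed the job in: all four steel weights are stacked in order on the post and fully home, both jars present stand upright in separate carrier cells, and I left the tip box, beaker, mixer and green rings alone.

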